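# Load the centrifuge so that it runs balanced

## Task

Load the centrifuge for a balanced run: take the four tubes out of the rack one after another and stand one in each of the four rotor buckets, so that the two long tubes face each other across the rotor and the two short tubes face each other. Each tube ends cap up, right down on the bottom of its bucket and let go; leave the gauze roll and the specimen cup standing where they are.

Things in the scene. Friction and masses are not known exactly. Their poses are not given: they have to be found in the camera images.
- long_tube1: long red-capped sample tube, 110 mm tall: body 16 mm in diameter, cap 22 mm in diameter, 85 to 110 mm above the foot; 14 to 23 g. Stands cap up in a cell of the white wire rack (242x102 mm, 70 mm tall, floor 4.5 mm up), 2 mm of play: draw it straight up until its foot clears the rack. Next tube at least 65 mm away. Origin: centre of the foot, z up towards the cap.
- long_tube2: long red-capped sample tube, 110 mm tall: body 16 mm in diameter, cap 22 mm in diameter, 85 to 110 mm above the foot; 14 to 23 g. Stands cap up in a cell of the white wire rack (242x102 mm, 70 mm tall, floor 4.5 mm up), 2 mm of play: draw it straight up until its foot clears the rack. Next tube at least 65 mm away. Origin: centre of the foot, z up towards the cap.
- short_tube1: short red-capped sample tube, 89 mm tall: body 13 mm in diameter, cap 16 mm in diameter, 68 to 89 mm above the foot; 10 to 17 g. Stands cap up in a cell of the white wire rack (242x102 mm, 70 mm tall, floor 4.5 mm up), 2 mm of play: draw it straight up until its foot clears the rack. Next tube at least 65 mm away. Origin: centre of the foot, z up towards the cap.
- short_tube2: short red-capped sample tube, 89 mm tall: body 13 mm in diameter, cap 16 mm in diameter, 68 to 89 mm above the foot; 10 to 17 g. Stands cap up in a cell of the white wire rack (242x102 mm, 70 mm tall, floor 4.5 mm up), 2 mm of play: draw it straight up until its foot clears the rack. Next tube at least 65 mm away. Origin: centre of the foot, z up towards the cap.
- bucket1: steel swing bucket of the white bench centrifuge's rotor, facing bucket3: a cup 62 mm tall, pointing up, mouth 34 mm wide narrowing over 16 mm to a 20 mm bore, floor 4 mm up. Origin: centre of its underside, z up. The four stand 90 deg apart, 58 mm from the rotor's axis; the drum's rim is 7 mm above their mouths, its open lid rises behind. A light side push (1 N) turns the rotor with all buckets.
- bucket2: steel swing bucket of the white bench centrifuge's rotor, facing bucket4: a cup 62 mm tall, pointing up, mouth 34 mm wide narrowing over 16 mm to a 20 mm bore, floor 4 mm up. Origin: centre of its underside, z up. The four stand 90 deg apart, 58 mm from the rotor's axis; the drum's rim is 7 mm above their mouths, its open lid rises behind. A light side push (1 N) turns the rotor with all buckets.
- bucket3: steel swing bucket of the white bench centrifuge's rotor, facing bucket1: a cup 62 mm tall, pointing up, mouth 34 mm wide narrowing over 16 mm to a 20 mm bore, floor 4 mm up. Origin: centre of its underside, z up. The four stand 90 deg apart, 58 mm from the rotor's axis; the drum's rim is 7 mm above their mouths, its open lid rises behind. A light side push (1 N) turns the rotor with all buckets.
- bucket4: steel swing bucket of the white bench centrifuge's rotor, facing bucket2: a cup 62 mm tall, pointing up, mouth 34 mm wide narrowing over 16 mm to a 20 mm bore, floor 4 mm up. Origin: centre of its underside, z up. The four stand 90 deg apart, 58 mm from the rotor's axis; the drum's rim is 7 mm above their mouths, its open lid rises behind. A light side push (1 N) turns the rotor with all buckets.
- gauze_roll: bystander: a wrapped roll of gauze standing on the table, white, 38 mm in diameter, 62 mm tall. Origin: centre of its underside. It stays where it is.
- specimen_cup: bystander: a lidded specimen cup standing on the table, 65 mm in diameter, 66 mm tall. Origin: centre of its underside. It stays where it is.

How it is judged:
By the outcome, as a careful person would: the job done as asked, in the order asked, and still so for the second after the job is handed in, with the robot touching nothing.
It also fails if it takes over 120 s, if anything falls off the work surface, if the arm or the gripper's body presses on something with over 40 N, if the wrist force passes 120 N, or if a joint passes its speed limit or range.

## Robot

A 6-joint arm with a two-finger parallel gripper is mounted at the origin on a cart in front of the work surface, level with it; the furniture and walls round the work are solid. World frame = base frame: x ahead of the robot, y to its left, z up, the work surface at z = 0. Lengths are in m, angles in rad, forces in N, time in s.
With the tool pointing down it reaches from about 0.35 to 0.975 m from the base axis. Payload 4.9 kg.
Tool frame: the origin (TCP) lies at the very end of the fingers, on their centre line; the grasp point (between the pads) lies 19 mm behind it (ctrl.pinch_z is the distance from the TCP to the grasp point, in m); z points along the fingers, y is the line along which they close (so a half turn about z gives the same grasp; the last joint's range is limited). The gripper opens to 85 mm and grips with 20 to 120 N. Pads are 22 mm wide; open, the fingers measure 114 mm over their backs; the gripper's body (76 mm by 85 mm) begins 54 mm behind the grasp point. The pads swing forward as they close: fully open they stand 13 mm farther back than shut.
Start: joints at [1.21, 0.053, 1.613, -0, 1.476, -0.119], TCP at [0.15, 0.607, 0.208] pointing down, gripper open.
Joint ranges: [-3.01, 3.01], [-1.01, 2.22], [0.06, 2.58], [-1.02, 4.17], [0.09, 2.62], [-3.14, 3.14]. Speed limits (rad/s): [2.57, 2.57, 3.14, 3.14, 3.14, 3.14].

## Interface

Orientations are given as a rotation vector (axis times angle).
In Python, from station import ctrl, optics gives the robot as it stands. The module is installed in compiled form; this text tells all that it offers.
- The arm moves only by the shell command python3 -m handwheel 'ROWS' [OPENING] [FORCE]. ROWS is JSON, one flat list of numbers, 6 for each row, row after row: the shift along the tool's x, y, z in m, then the turn, a rotation vector about the tool's x, y, z in degrees. A call has 1 to 20 rows; each row shifts and turns the commanded pose from where the row before left it, along the tool's axes as they then stand; what a row does not reach is not made up. A row lasts 1/10 s, in which the tool goes at most 50 mm and 8.59 degrees, less where a joint would pass 70% of its speed; a pose out of reach is approached as far as the arm can. A call is refused whole if a number of a shift passes 0.05 or a number of a turn 8.59, either way. A call with a gripper value outside its range is refused whole. OPENING is the closure, from 0 (fully open) to 1 (shut), set as the call begins (- or left out, the last holds). The fingers move at their own pace and stop on an object; FORCE is the grip in N (left out, the last holds). Time passes only in rows, so rows that do not move let the fingers close. It gives the time, the measured TCP pose, the force and the opening at its end, in the units of the state.
- ctrl.get_obs(): the state, without advancing time (a new reading comes with each control period).
- optics.get_image(name): name is "side" or "top"; returns (picture, depth): 420x560x3 uint8, red, green, blue; 420x560 float32, m along the optical axis (not along the pixel's ray), 0 where there is no reading.
- optics.get_calibration(name): a dict with "fovy" (degrees; the focal length in pixels is half the picture's height over the tangent of half this angle, whatever the lens; pixels are square), "cx", "cy" (the principal point, pixels), "rvec" (rotation vector, rad) and "tvec" (3), from world to camera coordinates, as OpenCV has them. Camera axes: x right, y down, z forward; pixel columns grow to the right and rows downward; lengths in m; the calibration is good to about 2 mm. A picture is of the moment at which its call begins. get_calibration takes no time and is no camera call.
- ctrl.finish_job(): hands the job in, once; it reports no verdict.
The state is a dict: "t": time; "q": joint angles; "dq": joint speeds; "effort": joint torques, N m; "tool_pos": TCP position; "tool_rot": TCP orientation; "contact_force": force on the tool from outside, world axes, zero at the start; "wrist_torque": the same for the moment, N m; "opening": finger opening in m.
Only numpy, scipy, OpenCV 4.12 (cv2) and the standard library are available. Lean on these libraries where they do the work, as an engineer would, in place of code of your own. Each camera call takes 0.05 s, during which the arm holds its last target. There are 200 camera calls.

## Working session

There is one attempt and no reset: what is moved stays moved. The work goes in short steps, Python scripts to look and compute and a shell command to move; the robot and the scene stay as the last step left them, time stands still between calls to the robot, and variables do not carry over. Pictures are saved under pics/ and viewed, on a budget of 14 in all, crops included, one or two more only if the job needs it, and the job is handed in when it is done.

```bash
mkdir -p pics
cat > h.py <<'E'
import numpy as np, cv2
from station import ctrl, optics
from scipy.spatial.transform import Rotation as R
def cam(n):
    c=optics.get_calibration(n); f=210/np.tan(np.radians(c['fovy'])/2)
    return c,f,R.from_rotvec(np.ravel(c['rvec'])).as_matrix(),np.ravel(c['tvec'])
def grab(n,fn):
    im,d=optics.get_image(n); cv2.imwrite(f'pics/{fn}.png',im[:,:,::-1]); np.save(f'pics/{fn}.npy',d); return im,d
def cloud(n,d):
    c,f,M,t=cam(n); v,u=np.mgrid[:d.shape[0],:d.shape[1]]
    P=np.stack([(u-c['cx'])*d/f,(v-c['cy'])*d/f,d],-1); return (P-t)@M
def onplane(n,u,v,z):
    c,f,M,t=cam(n); o=-M.T@t; r=M.T@np.array([(u-c['cx'])/f,(v-c['cy'])/f,1.]); return o+r*(z-o[2])/r[2]
E
python3 - <<'E'
from h import *
for n in('top','side'):
    grab(n,n+'0'); c,f,M,t=cam(n); print(n,{k:c[k] for k in c},f,-M.T@t)
o=ctrl.get_obs();print(o['tool_pos'],o['tool_rot'],o['opening'],ctrl.pinch_z);print(R.from_rotvec(o['tool_rot']).as_matrix().round(3))
E
```

```text
top {'fovy': 52.45101252340439, 'cx': 280.42783398997847, 'cy': 206.731621033276, 'rvec': array([ 2.1795406 , -2.02561553,  0.21806444]), 'tvec': array([0.07251975, 0.57765739, 1.05606229])} 426.29719587811917 [0.33252053 0.09620699 1.15515758]
side {'fovy': 53.1964658118921, 'cx': 267.98415975310843, 'cy': 217.35403711257408, 'rvec': array([ 2.21455791,  0.01176203, -0.03125435]), 'tvec': array([-0.54884713,  0.11927949,  0.82554949])} 419.3926164993558 [ 0.57112811 -0.57754264  0.58073222]
[0.14941598 0.60623844 0.20718511] [-3.78833362e-01 -3.11818069e+00  2.93166038e-03] 0.08568670102595045 0.0187
[[-0.971  0.239 -0.001]
 [ 0.239  0.971 -0.002]
 [ 0.    -0.002 -1.   ]]
```

View pics/top0.png

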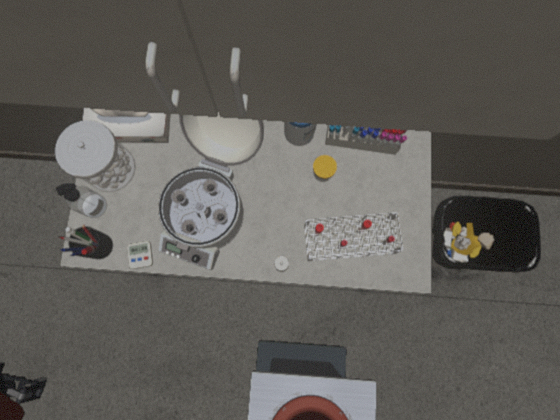

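View pics/side0.png

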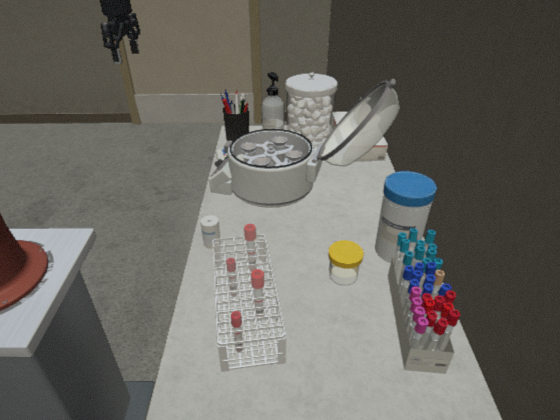

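The top view shows the rack with caps near px (319,228), (343,243), (366,224) and (390,240). The rotor is at about (200,207), with buckets near (209,187), (179,198), (220,216) and (189,227). The gauze roll is at (281,264) and the cup at (324,167). The side view agrees. Now I'll measure.

Run:
```python
from h import *
for n in('top','side'):
    im=cv2.imread(f'pics/{n}0.png'); d=np.load(f'pics/{n}0.npy'); P=cloud(n,d)
    h=cv2.cvtColor(im,cv2.COLOR_BGR2HSV)
    m=(((h[...,0]<8)|(h[...,0]>172))&(h[...,1]>120)&(h[...,2]>70)).astype(np.uint8)
    k,l,s,c=cv2.connectedComponentsWithStats(m)
    print(n)
    for i in range(1,k):
        if s[i,4]<12: continue
        q=P[(l==i)&(d>0)]
        if len(q)==0: continue
        zt=np.percentile(q[:,2],95); tq=q[q[:,2]>zt-.006]
        print(c[i].round(1),s[i,4],'zt',zt.round(4),'topmid',((tq.min(0)+tq.max(0))/2).round(4),'mean',tq.mean(0).round(4),'bx',onplane(n,s[i,0]+s[i,2]/2-.5,s[i,1]+s[i,3]/2-.5,zt).round(4))
im=cv2.imread('pics/top0.png')
a=cv2.resize(im[160:255,150:250],None,fx=6,fy=6,interpolation=cv2.INTER_CUBIC);cv2.imwrite('pics/rot.png',a)
im=cv2.imread('pics/side0.png')
a=cv2.resize(im[115:210,210:330],None,fx=6,fy=6,interpolation=cv2.INTER_CUBIC);cv2.imwrite('pics/rots.png',a)
d=np.load('pics/top0.npy');P=cloud('top',d)
print((P[160:255:5,150:250:5,2]*1000).astype(int))
```

```text
top
[394.4 130.9] 73 zt 0.1167 topmid [ 0.7831 -0.1728  0.1153] mean [ 0.7831 -0.1671  0.115 ] bx [ 0.781  -0.1654  0.1167]
[366.7 223.7] 53 zt 0.1178 topmid [ 0.5328 -0.1033  0.1153] mean [ 0.5327 -0.1037  0.115 ] bx [ 0.5321 -0.1027  0.1178]
[451.4 224.3] 18 zt -0.5909 topmid [ 0.692  -0.5916 -0.5928] mean [ 0.6925 -0.5905 -0.593 ] bx [ 0.6898 -0.5887 -0.5909]
[319.  227.7] 49 zt 0.116 topmid [0.5141 0.0136 0.1143] mean [0.5145 0.0144 0.1137] bx [0.5126 0.0136 0.116 ]
[ 88.8 233.6] 32 zt 0.1084 topmid [0.471  0.5967 0.1089] mean [0.4707 0.5963 0.1079] bx [0.4572 0.5809 0.1084]
[390.6 238.9] 22 zt 0.0958 topmid [ 0.5019 -0.1681  0.0941] mean [ 0.502  -0.1679  0.0936] bx [ 0.5012 -0.1667  0.0958]
[343.4 242.8] 23 zt 0.096 topmid [ 0.4829 -0.0501  0.0937] mean [ 0.4831 -0.0502  0.0935] bx [ 0.4826 -0.0498  0.096 ]
[ 84.6 250.8] 34 zt 0.1376 topmid [0.4126 0.5751 0.1354] mean [0.4126 0.5748 0.1347] bx [0.4134 0.5726 0.1376]
[309.6 408.4] 859 zt 0.0199 topmid [0.0727 0.0034 0.0191] mean [0.0714 0.0056 0.0167] bx [0.0789 0.0052 0.0199]
side
[226.3 106.3] 61 zt 0.135 topmid [0.4139 0.5746
[... 2060 characters left out ...]
5  109  107   38   39   98   40  102
    54  110   42  116   60    0]
 [  -2    0    0  118   70   39   43   97   69  111   41  102  104  101
    39   40  119  105   29    0]
 [   0    1   -1  109  115   37   38   98   52   97   94   40   39   38
    40  119  110   63    0   -3]
 [   0   -1   76   78  109  116   69   61   38   33   42   38   41   39
   115  112   76   23    0   -3]
 [   0    3   69   76   76  107  118  112   70   65   40   39  120  115
   103   67   24   -1   -1    0]
 [  11   -1   57   65   72   76  113  111  110  115  115  111  101   77
    47    0    3    0    0    0]
 [  13    3   47   54   58   67   72  110   74   77   82   82   76   73
     0   -6    1    0   -1   -5]]
```

View pics/rot.png

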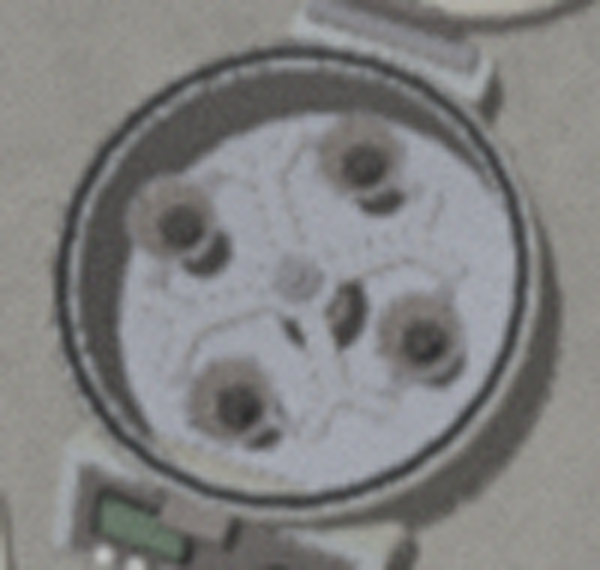

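View pics/rots.png

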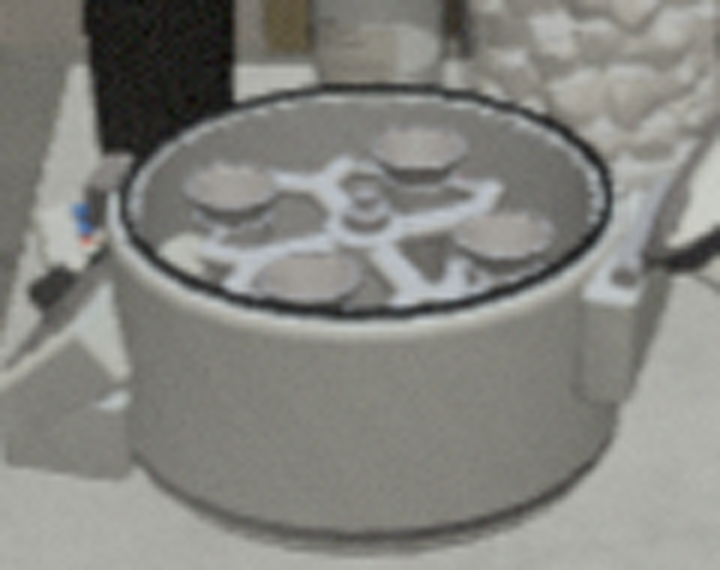

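Mouth rims in the top crop are near (361,153), (172,216), (421,335) and (236,397); the side crop confirms four open, upright cups. I'll fit the rotor next.

Run:
```python
from h import *
from scipy.optimize import least_squares
px=[(361,153),(172,216),(236,397),(421,335)]
B=np.array([onplane('top',150+(x+.5)/6-.5,160+(y+.5)/6-.5,.11)[:2] for x,y in px]); print(B.round(4))
c=B.mean(0)
f=lambda p:(np.array([[p[0]+.058*np.cos(p[2]+k*np.pi/2),p[1]+.058*np.sin(p[2]+k*np.pi/2)] for k in range(4)])-B).ravel()
a0=np.arctan2(*(B[0]-c)[::-1]); r=least_squares(f,[*c,a0]); print(r.x,np.degrees(r.x[2]),(r.fun*1000).round(1))
print((f(r.x).reshape(4,2)+B).round(4))
# side camera
px=[(425,143),(231,186),(308,278),(504,236)]
B2=np.array([onplane('side',210+(x+.5)/6-.5,115+(y+.5)/6-.5,.11)[:2] for x,y in px]); print('side',B2.round(4),B2.mean(0))
for n in('top','side'):
    P=cloud(n,np.load(f'pics/{n}0.npy')).reshape(-1,3)
    q=P[(np.hypot(P[:,0]-c[0],P[:,1]-c[1])<.105)&(P[:,2]>.114)&(P[:,2]<.122)]
    s=least_squares(lambda p:np.hypot(q[:,0]-p[0],q[:,1]-p[1])-p[2],[*c,.09],loss='soft_l1',f_scale=.002).x; print(n,'rim',s)
    L=P[(P[:,2]>.13)&(P[:,2]<.34)&(abs(P[:,1]-c[1])<.12)&(P[:,0]>.5)&(P[:,0]<.9)]
    for z in np.arange(.13,.34,.03):
        w=L[abs(L[:,2]-z)<.015]; print(z.round(2),len(w), np.percentile(w[:,0],2).round(3) if len(w) else '')
q=ctrl.get_obs()['q'];print(q)
```

```text
[[0.6034 0.2968]
 [0.5703 0.3731]
 [0.4956 0.3371]
 [0.5272 0.2634]]
[ 0.54914011  0.31759373 -0.36601213] -20.970950562220075 [-0.1  0.  -0.4 -1.4 -0.6  1.3  1.2  0.1]
[[0.6033 0.2968]
 [0.5699 0.3718]
 [0.495  0.3384]
 [0.5284 0.2634]]
side [[0.5746 0.3774]
 [0.496  0.3401]
 [0.5297 0.2641]
 [0.6051 0.2963]] [0.55134583 0.31944595]
top rim [0.54844456 0.31824244 0.09593911]
0.13 758 0.658
0.16 734 0.664
0.19 83 0.729
0.22 0 
0.25 0 
0.28 0 
0.31 0 
0.34 0 
side rim [0.54984066 0.31698622 0.09571591]
0.13 380 0.659
0.16 552 0.665
0.19 517 0.735
0.22 467 0.758
0.25 588 0.774
0.28 584 0.763
0.31 290 0.792
0.34 153 0.899
[ 1.21001675e+00  5.33067899e-02  1.61414169e+00  2.51316764e-05
  1.47607196e+00 -1.18983420e-01]
```

```bash
cat >> h.py <<'E'
def to(x,y,z,yaw=69):
    o=ctrl.get_obs(); M=R.from_rotvec(o['tool_rot']).as_matrix(); s,c=np.sin(np.radians(yaw)),np.cos(np.radians(yaw))
    T=np.array([[-s,c,0],[c,s,0],[0,0,-1.]])
    print('t',o['t'].round(2) if hasattr(o['t'],'round') else o['t'],'pos',o['tool_pos'].round(4),'F',np.round(o['contact_force'],1),'open',round(float(o['opening']),4))
    print('shift now-axes mm',(M.T@(np.array([x,y,z])-o['tool_pos'])*1000).round(1),' target-axes',(T.T@(np.array([x,y,z])-o['tool_pos'])*1000).round(1),'turn deg',np.degrees(R.from_matrix(M.T@T).as_rotvec()).round(2))
E
python3 -m handwheel '[0,0,-0.03,0,0,7.1, 0,0,-0.03,0,0,0]' 0.4 40
python3 -c "
from h import *
to(.484,-.05,.25)"
```

```text
t: 0.3
tool_pos: [0.1492, 0.6057, 0.2666]
tool_rot: [-0.574, -3.088, 0.007]
contact_force: [0.4, 0.2, 0.1]
opening: 0.0589
t 0.3 pos [0.1492 0.6057 0.2666] F [0.4 0.2 0.1] open 0.0589
shift now-axes mm [-548.1 -491.4   18.9]  target-axes [-547.5 -492.2   16.6] turn deg [-0.27  0.   -0.07]
```

```bash
python3 -m handwheel '[-0.0274,-0.0246,0.001,-0.27,0,0, -0.0274,-0.0246,0.001,0,0,0, -0.0274,-0.0246,0.001,0,0,0, -0.0274,-0.0246,0.001,0,0,0, -0.0274,-0.0246,0.001,0,0,0, -0.0274,-0.0246,0.001,0,0,0, -0.0274,-0.0246,0.001,0,0,0, -0.0274,-0.0246,0.001,0,0,0, -0.0274,-0.0246,0.001,0,0,0, -0.0274,-0.0246,0.001,0,0,0, -0.0274,-0.0246,0.001,0,0,0, -0.0274,-0.0246,0.001,0,0,0, -0.0274,-0.0246,0.001,0,0,0, -0.0274,-0.0246,0.001,0,0,0, -0.0274,-0.0246,0.001,0,0,0, -0.0274,-0.0246,0.001,0,0,0, -0.0274,-0.0246,0.001,0,0,0, -0.0274,-0.0246,0.001,0,0,0, -0.0274,-0.0246,0.001,0,0,0, -0.0274,-0.0246,0.001,0,0,0]'
python3 -m handwheel '[0,0,0,0,0,0, 0,0,0,0,0,0]'
python3 -c "
from h import *
to(.484,-.05,.12); grab('side','s1')
im=cv2.imread('pics/s1.png');cv2.imwrite('pics/s1c.png',cv2.resize(im[110:370,160:360],None,fx=3,fy=3,interpolation=cv2.INTER_CUBIC)[:600])"
```

```text
t: 2.3
tool_pos: [0.4857, -0.05, 0.2456]
tool_rot: [0.572, 3.089, 0.008]
contact_force: [-0.7, 0.2, 0.1]
opening: 0.0513
t: 2.5
tool_pos: [0.4852, -0.0489, 0.2454]
tool_rot: [-0.573, -3.088, -0.008]
contact_force: [-0.5, 0.2, 0.4]
opening: 0.0512
t 2.5 pos [ 0.4852 -0.0489  0.2454] F [-0.5  0.2  0.4] open 0.0512
shift now-axes mm [  0.4  -2.1 125.3]  target-axes [  0.7  -1.5 125.4] turn deg [ 0.28 -0.11 -0.04]
```

View pics/s1c.png

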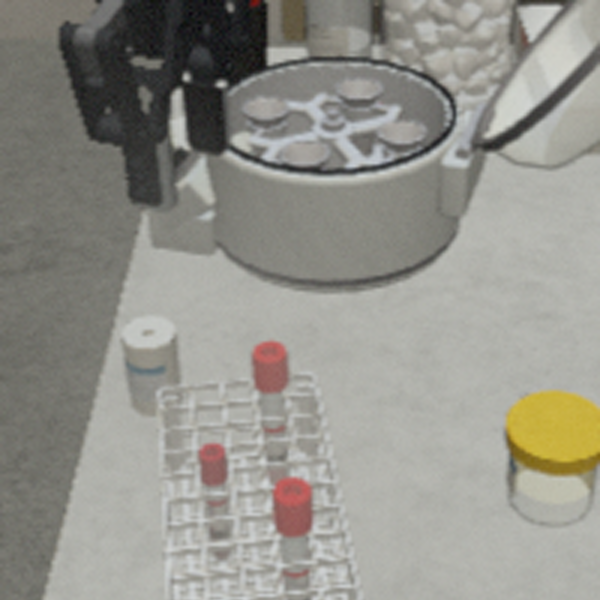

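The gripper hangs above the rack, with the short tube's cap top at crop (212,451), i.e. px (230,260). I'll cross-check both cameras and descend.

```bash
python3 -m handwheel '[0.0005,-0.002,0.03,0.28,0,0, 0,0,0.04,0,0,0, 0,0,0.025,0,0,0, 0,0,0,0,0,0]'
python3 -c "
from h import *
print(onplane('side',230.3,260.2,.0935))
for n,u,v in(('L1',249.8,228.3),('L2',257.2,273.7)): print(n,onplane('side',u,v-0,.1145))
for n,u,v in(('L1',319,227.7),('L2',366.7,223.7)): print(n,onplane('top',u,v,.1145))
for n,u,v in(('S1',343.4,242.8),('S2',390.6,238.9)): print(n,onplane('top',u,v,.0935))
to(.484,-.05,.075)"
```

```text
t: 2.95
tool_pos: [0.4809, -0.0481, 0.1465]
tool_rot: [-0.567, -3.081, -0.001]
contact_force: [-0.6, 0.4, -0.2]
opening: 0.0511
[ 0.48736015 -0.05003274  0.0935    ]
L1 [0.51832    0.01106956 0.1145    ]
L2 [ 0.53624142 -0.10389226  0.1145    ]
L1 [0.51350599 0.01470114 0.1145    ]
L2 [ 0.53215872 -0.1025816   0.1145    ]
S1 [ 0.48339604 -0.04990481  0.0935    ]
S2 [ 0.50186968 -0.16751301  0.0935    ]
t 2.95 pos [ 0.4809 -0.0481  0.1465] F [-0.6  0.4 -0.2] open 0.0511
shift now-axes mm [-4.2 -0.6 71.5]  target-axes [-3.6 -0.7 71.5] turn deg [-0.06 -0.49  0.15]
```

```bash
python3 -m handwheel '[0,0,0,0,0,0, 0,0,0,0,0,0]'
python3 -c "
from h import *
to(.4855,-.05,.1)"
```

```text
t: 3.15
tool_pos: [0.4856, -0.0499, 0.1535]
tool_rot: [0.569, 3.086, -0.001]
contact_force: [1.1, 0.1, -0.0]
opening: 0.0512
t 3.15 pos [ 0.4856 -0.0499  0.1535] F [ 1.1  0.1 -0. ] open 0.0512
shift now-axes mm [ 0.3 -0.1 53.5]  target-axes [ 0.1 -0.1 53.5] turn deg [0.02 0.22 0.1 ]
```

```bash
python3 -m handwheel '[0,0,0.026,0,0.2,0, 0,0,0.026,0,0,0, 0,0,0.01,0,0,0, 0,0,0.01,0,0,0, 0,0,0.005,0,0,0, 0,0,0,0,0,0, 0,0,0,0,0,0, 0,0,0,0,0,0]'
python3 -c "
from h import *
to(.4855,-.05,.075); grab('side','s2');grab('top','t2')
im=cv2.imread('pics/s2.png');a=cv2.resize(im[200:350,180:330],None,fx=4,fy=4,interpolation=cv2.INTER_CUBIC);cv2.imwrite('pics/s2c.png',a)"
```

```text
t: 3.95
tool_pos: [0.4849, -0.0503, 0.0751]
tool_rot: [-0.571, -3.088, -0.001]
contact_force: [0.1, 0.4, -0.8]
opening: 0.0511
t 3.95 pos [ 0.4849 -0.0503  0.0751] F [ 0.1  0.4 -0.8] open 0.0511
shift now-axes mm [-0.4  0.4  0.1]  target-axes [-0.4  0.4  0.1] turn deg [ 0.   -0.1   0.04]
```

View pics/s2c.png

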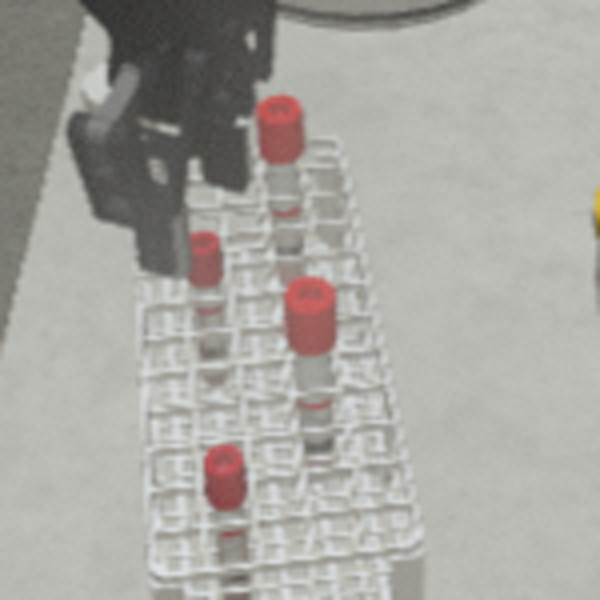

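The tube's cap is at crop (205,260). The near fingertip is at about (163,272) and the far one at about (225,187). I'll project where the tips should appear.

Run:
```python
from h import *
c,f,M,t=cam('side')
o=ctrl.get_obs(); T=R.from_rotvec(o['tool_rot']).as_matrix(); p=o['tool_pos']
def pr(X):
    q=M@X+t; return ((q[:2]/q[2]*f+[c['cx'],c['cy']]-[180,200]+.5)*4-.5).round(0)
for zb in(0,.008):
  for sx in(-.011,.011):
    for s in(-1,1):
      for w in (.0255,.04): print(zb,sx,s*w,pr(p+T@np.array([sx,s*w,-zb])))
for x in(.4833,.4855,.4875): print(x,pr(np.array([x,-.05,.0935])),pr(np.array([x,-.05,.0725])))
```

```text
0 -0.011 -0.0255 [196. 320.]
0 -0.011 -0.04 [181. 344.]
0 -0.011 0.0255 [248. 243.]
0 -0.011 0.04 [261. 222.]
0 0.011 -0.0255 [150. 307.]
0 0.011 -0.04 [134. 330.]
0 0.011 0.0255 [203. 231.]
0 0.011 0.04 [217. 211.]
0.008 -0.011 -0.0255 [195. 307.]
0.008 -0.011 -0.04 [179. 330.]
0.008 -0.011 0.0255 [247. 230.]
0.008 -0.011 0.04 [260. 209.]
0.008 0.011 -0.0255 [148. 293.]
0.008 0.011 -0.04 [132. 316.]
0.008 0.011 0.0255 [202. 218.]
0.008 0.011 0.04 [216. 197.]
0.4833 [193. 242.] [197. 278.]
0.4855 [198. 242.] [202. 278.]
0.4875 [203. 242.] [207. 278.]
```

Run:
```python
from h import *
d=np.load('pics/s2.npy');P=cloud('side',d)
for cx,cy in((150,255),(165,265),(175,270),(180,240),(215,175),(235,180),(160,200),(205,260),(205,275)):
    u,v=180+cx//4,200+cy//4; print((cx,cy),np.median(P[v-1:v+2,u-1:u+2].reshape(-1,3),0).round(4))
d=np.load('pics/t2.npy');P=cloud('top',d)
q=P[(abs(P[...,0]-.485)<.07)&(abs(P[...,1]+.05)<.08)&(d>0)]
for z in np.arange(.07,.2,.01):
    w=q[(q[:,2]>z)&(q[:,2]<z+.01)]
    if len(w): print(z.round(2),len(w),w.min(0).round(3)[:2],w.max(0).round(3)[:2])
a=cv2.imread('pics/t2.png');cv2.imwrite('pics/t2c.png',cv2.resize(a[160:290,280:430],None,fx=4,fy=4,interpolation=cv2.INTER_CUBIC))
```

```text
(150, 255) [ 0.4713 -0.0862  0.121 ]
(165, 265) [ 0.4777 -0.0884  0.1157]
(175, 270) [ 0.4795 -0.0826  0.1101]
(180, 240) [ 0.4841 -0.0824  0.1231]
(215, 175) [ 0.491  -0.0252  0.1109]
(235, 180) [ 0.4996 -0.0282  0.1084]
(160, 200) [ 0.4795 -0.0894  0.1513]
(205, 260) [ 0.4889 -0.057   0.0893]
(205, 275) [ 0.4885 -0.0575  0.0832]
0.07 54 [ 0.445 -0.106] [0.548 0.028]
0.08 1 [0.507 0.007] [0.507 0.007]
0.09 6 [0.505 0.005] [0.51  0.023]
0.1 18 [0.504 0.007] [0.524 0.024]
0.11 39 [0.506 0.008] [0.526 0.022]
0.14 2 [ 0.46  -0.089] [ 0.462 -0.083]
0.15 34 [ 0.452 -0.102] [0.5   0.005]
0.16 13 [ 0.452 -0.103] [0.493 0.006]
0.17 15 [ 0.452 -0.102] [0.495 0.01 ]
0.18 9 [ 0.452 -0.103] [0.498 0.013]
0.19 37 [ 0.45  -0.103] [0.518 0.014]
```

View pics/t2c.png

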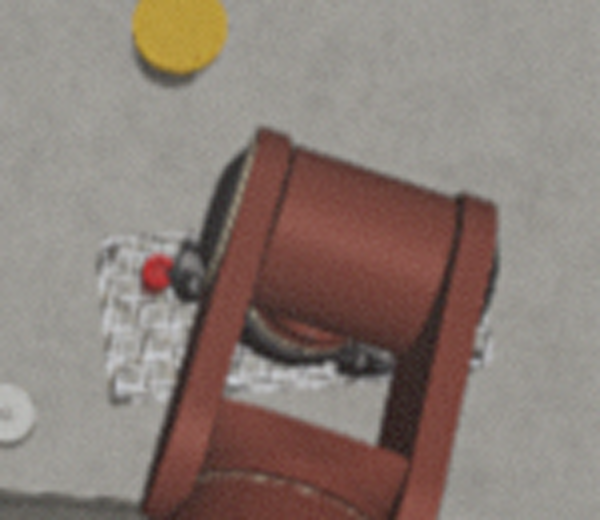

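Run:
```python
from h import *
for n,box,tz in(('side0',(0,75,95,145),.207),('s1',(110,185,175,250),.245),('s2',(190,275,190,245),.075)):
    d=np.load(f'pics/{n}.npy');P=cloud('side',d);im=cv2.imread(f'pics/{n}.png')
    r=slice(*box[:2]),slice(*box[2:]); m=(im[r].max(-1)<75)&(d[r]>0)
    q=P[r][m]; q=q[np.argsort(q[:,2])]; print(n,'tcpz',tz,len(q)); print(q[:60:6].round(3))
```

```text
side0 tcpz 0.207 1647
[[-0.512  2.364 -0.281]
 [-0.482  2.376 -0.225]
 [-0.5    2.349 -0.159]
 [-0.5    2.358 -0.148]
 [-0.483  2.38  -0.135]
 [ 0.159  0.652  0.245]
 [ 0.167  0.643  0.247]
 [ 0.167  0.646  0.249]
 [ 0.13   0.557  0.251]
 [ 0.17   0.646  0.252]]
s1 tcpz 0.245 2684
[[0.446 0.566 0.026]
 [0.477 0.596 0.031]
 [0.455 0.565 0.033]
 [0.461 0.568 0.035]
 [0.467 0.573 0.035]
 [0.456 0.567 0.038]
 [0.453 0.563 0.04 ]
 [0.459 0.566 0.042]
 [0.464 0.577 0.043]
 [0.475 0.588 0.044]]
s2 tcpz 0.075 1179
[[ 0.49  -0.025  0.12 ]
 [ 0.489 -0.024  0.13 ]
 [ 0.49  -0.022  0.144]
 [ 0.492 -0.023  0.151]
 [ 0.492 -0.077  0.172]
 [ 0.495 -0.053  0.174]
 [ 0.508 -0.039  0.177]
 [ 0.511 -0.008  0.179]
 [ 0.486 -0.076  0.182]
 [ 0.495 -0.07   0.183]]
```

```bash
python3 -m handwheel '[0,0,0,0,0,0, 0,0,0,0,0,0, 0,0,0,0,0,0, 0,0,0,0,0,0, 0,0,0,0,0,0, 0,0,0,0,0,0, 0,0,0,0,0,0]' 1 40
python3 -c "
from h import *
to(.4855,-.05,.075); grab('side','s3')
im=cv2.imread('pics/s3.png');a=cv2.resize(im[200:350,180:330],None,fx=4,fy=4,interpolation=cv2.INTER_CUBIC);cv2.imwrite('pics/s3c.png',a)"
```

```text
t: 4.75
tool_pos: [0.4842, -0.0501, 0.0741]
tool_rot: [-0.571, -3.086, -0.001]
contact_force: [-0.1, 0.1, 0.1]
opening: -0.0
t 4.75 pos [ 0.4842 -0.0501  0.0741] F [-0.1  0.1  0.1] open -0.0
shift now-axes mm [-1.2  0.6 -0.9]  target-axes [-1.2  0.6 -0.9] turn deg [-0.01 -0.2   0.05]
```

View pics/s3c.png

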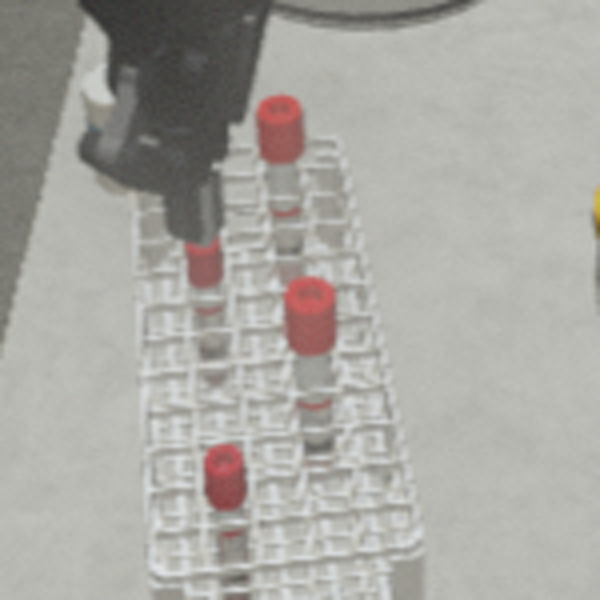

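The fingers shut above the cap (opening 0), with their tips at crop (193,240). So the real tips stand well above the reported TCP. I'll measure by how much.

Run:
```python
from h import *
d=np.load('pics/s3.npy');P=cloud('side',d)
for cy in(200,212,220,228,232,236,240,244):
    v=200+cy//4; print(cy,[tuple((P[v,180+cx//4]*1000).round(0).astype(int)) for cx in(175,185,195,205,212)])
o=ctrl.get_obs();p=o['tool_pos'];T=R.from_rotvec(o['tool_rot']).as_matrix();c,f,M,t=cam('side')
for zb in(.01,.015,.02,.025,.03):
    r=[]
    for sx in(-.011,.011):
        q=M@(p+T@np.array([sx,-.013,-zb]))+t; r.append(((q[:2]/q[2]*f+[c['cx'],c['cy']]-[180,200]+.5)*4-.5).round(0))
    print(zb,r)
print(o['q'])
```

```text
200 [(np.int64(478), np.int64(-59), np.int64(125)), (np.int64(484), np.int64(-64), np.int64(129)), (np.int64(487), np.int64(-61), np.int64(126)), (np.int64(492), np.int64(-59), np.int64(125)), (np.int64(494), np.int64(-52), np.int64(119))]
212 [(np.int64(478), np.int64(-61), np.int64(120)), (np.int64(483), np.int64(-63), np.int64(121)), (np.int64(487), np.int64(-62), np.int64(121)), (np.int64(491), np.int64(-58), np.int64(117)), (np.int64(494), np.int64(-55), np.int64(114))]
220 [(np.int64(478), np.int64(-62), np.int64(116)), (np.int64(483), np.int64(-63), np.int64(117)), (np.int64(487), np.int64(-64), np.int64(118)), (np.int64(491), np.int64(-59), np.int64(113)), (np.int64(494), np.int64(-56), np.int64(110))]
228 [(np.int64(477), np.int64(-60), np.int64(110)), (np.int64(483), np.int64(-63), np.int64(113)), (np.int64(486), np.int64(-65), np.int64(114)), (np.int64(490), np.int64(-58), np.int64(108)), (np.int64(493), np.int64(-54), np.int64(105))]
232 [(np.int64(477), np.int64(-60), np.int64(108)), (np.int64(482), np.int64(-62), np.int64(109)), (np.int64(486), np.int64(-65), np.int64(1
[... 454 characters left out ...]
np.int64(-64), np.int64(107)), (np.int64(490), np.int64(-59), np.int64(102)), (np.int64(492), np.int64(-51), np.int64(95))]
244 [(np.int64(470), np.int64(-24), np.int64(67)), (np.int64(481), np.int64(-54), np.int64(95)), (np.int64(484), np.int64(-57), np.int64(98)), (np.int64(490), np.int64(-60), np.int64(101)), (np.int64(492), np.int64(-51), np.int64(93))]
0.01 [array([207., 285.]), array([160., 272.])]
0.015 [array([206., 276.]), array([159., 263.])]
0.02 [array([205., 268.]), array([158., 255.])]
0.025 [array([204., 259.]), array([157., 246.])]
0.03 [array([203., 250.]), array([156., 237.])]
[-2.56163748e-01 -1.57223896e-01  2.04779397e+00  2.15158941e-04
  1.25459297e+00 -1.46133184e+00]
```

The shut tips are really at z≈0.102 against a reported 0.074, an offset of about 28 mm, and the cap lies about 3 mm further in +x. I'll reopen, shift, descend and grasp.

```bash
python3 -m handwheel '[-0.003,0.0013,0,0,0,0, 0,0,0,0,0,0, 0,0,0,0,0,0, 0,0,0.01,0,0,0, 0,0,0.005,0,0,0, 0,0,0.005,0,0,0, 0,0,0.003,0,0,0, 0,0,0,0,0,0, 0,0,0,0,0,0]' 0.4 40
python3 -m handwheel '[0,0,0,0,0,0, 0,0,0,0,0,0, 0,0,0,0,0,0, 0,0,0,0,0,0, 0,0,0,0,0,0]' 1 40
python3 -c "
from h import *
to(.4875,-.05,.05)"
```

```text
t: 5.7
tool_pos: [0.4874, -0.0499, 0.0511]
tool_rot: [-0.571, -3.086, -0.001]
contact_force: [0.9, 0.2, -0.9]
opening: 0.0514
t: 6.2
tool_pos: [0.4877, -0.0501, 0.0515]
tool_rot: [-0.571, -3.087, -0.0]
contact_force: [-0.2, -0.5, 2.3]
opening: 0.0144
t 6.2 pos [ 0.4877 -0.0501  0.0515] F [-0.2 -0.5  2.3] open 0.0144
shift now-axes mm [ 0.2 -0.   1.5]  target-axes [ 0.2 -0.   1.5] turn deg [-0.02 -0.15  0.05]
```

```bash
python3 -m handwheel '[0,0,-0.005,0,0,0, 0,0,-0.015,0,0,0, 0,0,-0.02,0,0,0, 0,0,-0.03,0,0,0, 0,0,-0.03,0,0,0, 0,0,-0.03,0,0,0, 0,0,-0.02,0,0,0, 0,0,0,0,0,0, 0,0,0,0,0,0, 0,0,0,0,0,0]'
python3 -c "
from h import *
to(.604,.297,.20); grab('side','s4')
im=cv2.imread('pics/s4.png');a=cv2.resize(im[130:310,150:330],None,fx=3.3,fy=3.3,interpolation=cv2.INTER_CUBIC);cv2.imwrite('pics/s4c.png',a)"
```

```text
t: 7.2
tool_pos: [0.4869, -0.0498, 0.1995]
tool_rot: [-0.57, -3.083, -0.001]
contact_force: [0.6, -0.4, -0.7]
opening: 0.0148
t 7.2 pos [ 0.4869 -0.0498  0.1995] F [ 0.6 -0.4 -0.7] open 0.0148
shift now-axes mm [ 14.7 365.7  -0.6]  target-axes [ 15.  365.7  -0.5] turn deg [-0.03 -0.35  0.05]
```

View pics/s4c.png

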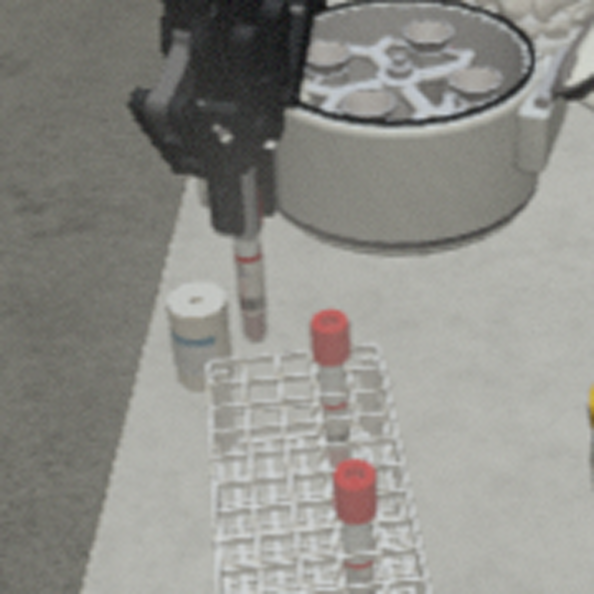

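Run:
```python
from h import *
for cx,cy in((255,337),): print(onplane('side',150+(cx+.5)/3.3-.5,130+(cy+.5)/3.3-.5,.1525))
P=cloud('side',np.load('pics/s4.npy'))
for cy in(250,260,270,290,310,325,335):
    v=int(130+cy/3.3); us=range(int(150+235/3.3),int(150+270/3.3)); r=[P[v,u] for u in us if abs(P[v,u,1]+.05)<.03]
    r=np.array(r); print(cy,len(r),r[:,0].min().round(4),r[:,0].max().round(4),np.median(r,0).round(4))
```

```text
[ 0.48573217 -0.04590216  0.1525    ]
250 8 0.4819 0.4922 [ 0.4878 -0.0551  0.2124]
260 8 0.4814 0.4919 [ 0.4873 -0.0549  0.2067]
270 8 0.4809 0.4915 [ 0.4866 -0.054   0.2003]
290 9 0.4796 0.4922 [ 0.4868 -0.054   0.1887]
310 8 0.4805 0.4915 [ 0.4866 -0.0547  0.1774]
325 8 0.4811 0.492 [ 0.4873 -0.0549  0.1675]
335 8 0.4807 0.4918 [ 0.4867 -0.0538  0.1604]
```

The short tube hangs vertical and centred, and the side-camera frame agrees with the arm to about 1 mm. Moving over bucket A (0.6045, 0.2973).

```bash
python3 -m handwheel '[0.0015,0.02,0,0,-0.2,0, 0.0014,0.0315,0,0,0,0, 0.0014,0.0315,0,0,0,0, 0.0014,0.0315,0,0,0,0, 0.0014,0.0315,0,0,0,0, 0.0014,0.0315,0,0,0,0, 0.0014,0.0315,0,0,0,0, 0.0014,0.0315,0,0,0,0, 0.0014,0.0315,0,0,0,0, 0.0014,0.0315,0,0,0,0, 0.0014,0.0315,0,0,0,0, 0.0004,0.0315,0,0,0,0, 0,0,0,0,0,0, 0,0,0,0,0,0, 0,0,0,0,0,0]'
python3 -c "
from h import *
to(.6045,.2973,.165); grab('side','s5')
im=cv2.imread('pics/s5.png');a=cv2.resize(im[75:205,210:340],None,fx=4.6,fy=4.6,interpolation=cv2.INTER_CUBIC);cv2.imwrite('pics/s5c.png',a)"
```

```text
t: 8.75
tool_pos: [0.6035, 0.297, 0.1999]
tool_rot: [-0.572, -3.087, 0.002]
contact_force: [0.4, -0.2, -0.8]
opening: 0.015
t 8.75 pos [0.6035 0.297  0.1999] F [ 0.4 -0.2 -0.8] open 0.015
shift now-axes mm [-0.9  0.7 34.9]  target-axes [-0.8  0.7 34.9] turn deg [-0.1  -0.08  0.01]
```

View pics/s5c.png

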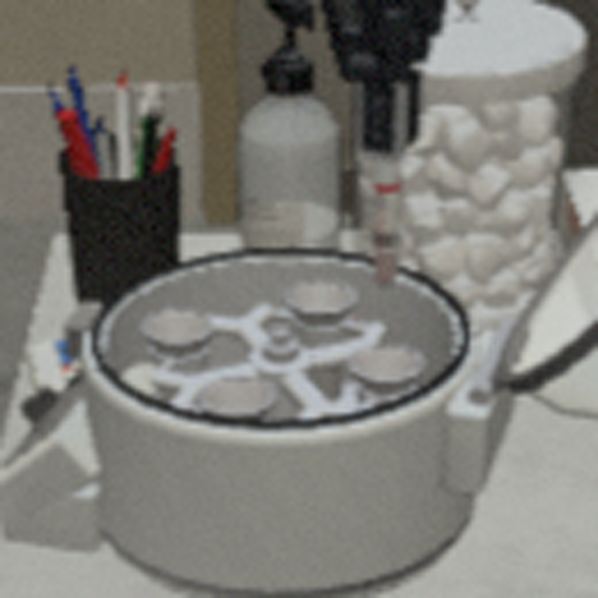

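Run:
```python
from h import *
g=lambda x,y,z:onplane('side',210+(x+.5)/4.6-.5,75+(y+.5)/4.6-.5,z).round(4)
print(g(385,278,.153)); 
for p in((387,365),(322,299),(176,328),(239,397)): print(g(*p,.11))
```

```text
[0.6039 0.3068 0.153 ]
[0.6054 0.2961 0.11  ]
[0.5726 0.3708 0.11  ]
[0.4956 0.3383 0.11  ]
[0.5312 0.2641 0.11  ]
```

```bash
python3 -m handwheel '[-0.0013,0.0004,0.01,0,0,0, 0,0,0.02,0,0,0, 0,0,0.01,0,0,0, 0,0,0.006,0,0,0, 0,0,0.006,0,0,0, 0,0,0.004,0,0,0, 0,0,0.004,0,0,0, 0,0,0,0,0,0, 0,0,0,0,0,0]'
python3 - <<'E'
from h import *
to(.605,.2968,.104)
d=optics.get_image('side')[1];P=cloud('side',d)
q=P[(abs(P[...,0]-.605)<.012)&(abs(P[...,1]-.297)<.02)&(P[...,2]>.12)&(P[...,2]<.165)]
for a in np.arange(.12,.165,.01):
    w=q[abs(q[:,2]-a-.005)<.005]
    if len(w): print(a,len(w),w[:,0].min().round(4),w[:,0].max().round(4),np.median(w,0).round(4))
E
```

```text
t: 9.7
tool_pos: [0.6056, 0.2979, 0.1413]
tool_rot: [0.571, 3.089, 0.0]
contact_force: [-0.5, -0.3, -0.0]
opening: 0.0148
t 9.7 pos [0.6056 0.2979 0.1413] F [-0.5 -0.3 -0. ] open 0.0148
shift now-axes mm [ 0.2 -1.2 37.3]  target-axes [ 0.2 -1.2 37.3] turn deg [0.01 0.02 0.05]
0.12 23 0.5987 0.6103 [0.6033 0.2931 0.1253]
0.13 25 0.5986 0.6102 [0.6053 0.2935 0.1355]
0.14 23 0.5984 0.6099 [0.603  0.2934 0.145 ]
0.15000000000000002 25 0.5983 0.6097 [0.605  0.2935 0.1558]
0.16000000000000003 5 0.5958 0.6143 [0.6025 0.2876 0.1649]
```

```bash
python3 -m handwheel '[0,-0.0012,0,0,0,0, 0,0,0.004,0,0,0, 0,0,0.005,0,0,0, 0,0,0.005,0,0,0, 0,0,0.005,0,0,0, 0,0,0.005,0,0,0, 0,0,0.005,0,0,0, 0,0,0.004,0,0,0, 0,0,0,0,0,0, 0,0,0,0,0,0]'
python3 -c "
from h import *
to(.605,.2968,.099)"
```

```text
t: 10.75
tool_pos: [0.605, 0.2967, 0.1079]
tool_rot: [-0.571, -3.089, 0.0]
contact_force: [0.7, -0.5, 0.8]
opening: 0.0145
t 10.75 pos [0.605  0.2967 0.1079] F [ 0.7 -0.5  0.8] open 0.0145
shift now-axes mm [0.1 0.1 8.9]  target-axes [0.1 0.1 8.9] turn deg [-0.01 -0.    0.05]
```

```bash
python3 -m handwheel '[0,0,0.004,0,0,0, 0,0,0.003,0,0,0, 0,0,0,0,0,0, 0,0,0,0,0,0]'
python3 -m handwheel '[0,0,0.001,0,0,0, 0,0,0.001,0,0,0, 0,0,0,0,0,0, 0,0,0,0,0,0]'
python3 -m handwheel '[0,0,0.001,0,0,0, 0,0,0.001,0,0,0, 0,0,0,0,0,0, 0,0,0,0,0,0]'
```

```text
t: 11.15
tool_pos: [0.6049, 0.2966, 0.1008]
tool_rot: [-0.571, -3.089, 0.001]
contact_force: [-0.1, 0.1, 0.9]
opening: 0.0148
t: 11.55
tool_pos: [0.6051, 0.2967, 0.0992]
tool_rot: [0.571, 3.089, -0.0]
contact_force: [-0.3, -0.6, 1.2]
opening: 0.0146
t: 11.95
tool_pos: [0.606, 0.297, 0.0991]
tool_rot: [0.571, 3.087, 0.002]
contact_force: [-0.9, -0.3, 6.2]
opening: 0.0149
```

Touched the bucket floor at z≈0.099 (6 N), as predicted. Releasing, rising and moving over the second short tube.

```bash
python3 -m handwheel '[0,0,0,0,0,0, 0,0,0,0,0,0, 0,0,0,0,0,0, 0,0,0,0,0,0, 0,0,-0.01,0,0,0, 0,0,-0.02,0,0,0, 0,0,-0.04,0,0,0, 0,0,-0.03,0,0,0, 0,0,0,0,0,0]' 0.6 40
python3 -m handwheel '[-0.0052,-0.0336,0,0,0,0, -0.0052,-0.0336,0,0,0,0, -0.0052,-0.0336,0,0,0,0, -0.0052,-0.0336,0,0,0,0, -0.0052,-0.0336,0,0,0,0, -0.0052,-0.0336,0,0,0,0, -0.0052,-0.0336,0,0,0,0, -0.0052,-0.0336,0,0,0,0, -0.0052,-0.0336,0,0,0,0, -0.0052,-0.0336,0,0,0,0, -0.0052,-0.0336,0,0,0,0, -0.0052,-0.0336,0,0,0,0, -0.0052,-0.0336,0,0,0,0, -0.0052,-0.0336,0,0,0,0, 0,0,0,0,0,0, 0,0,0,0,0,0, 0,0,0,0,0,0]' 0.4
python3 - <<'E'
from h import *
to(.5053,-.168,.0515)
im,d=grab('side','s6'); P=cloud('side',d)
q=P[(abs(P[...,0]-.605)<.02)&(abs(P[...,1]-.297)<.03)&(P[...,2]>.118)&(P[...,2]<.2)]
print(len(q),np.percentile(q[:,2],[5,50,95]).round(4),np.median(q,0).round(4))
a=cv2.resize(im[75:205,210:340],None,fx=4.6,fy=4.6,interpolation=cv2.INTER_CUBIC);cv2.imwrite('pics/s6c.png',a[:,:,::-1])
E
```

```text
t: 12.85
tool_pos: [0.6083, 0.2979, 0.2051]
tool_rot: [0.569, 3.079, 0.009]
contact_force: [1.0, -0.2, 1.5]
opening: 0.0339
t: 14.55
tool_pos: [0.5048, -0.1678, 0.197]
tool_rot: [-0.57, -3.089, -0.0]
contact_force: [-0.4, 0.7, 0.2]
opening: 0.0513
t 14.55 pos [ 0.5048 -0.1678  0.197 ] F [-0.4  0.7  0.2] open 0.0513
shift now-axes mm [ -0.6  -0.  145.5]  target-axes [ -0.5   0.  145.5] turn deg [ 0.01 -0.02  0.09]
76 [0.1193 0.133  0.1414] [0.6053 0.2919 0.133 ]
```

View pics/s6c.png

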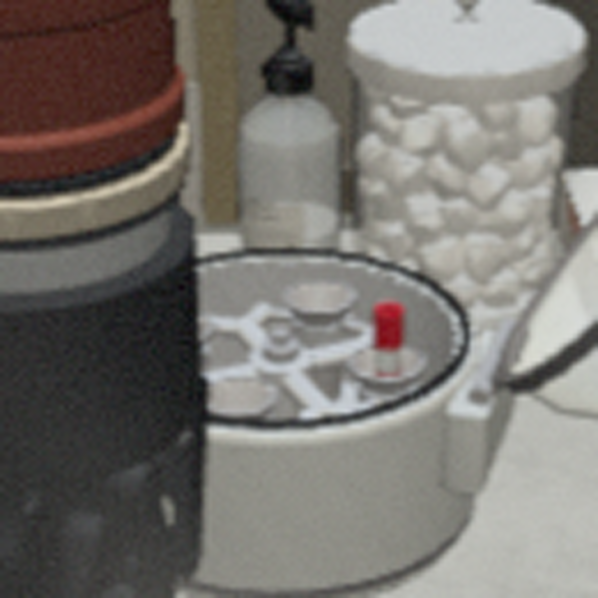

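The first short tube stands upright in its bucket (cap at crop (389,325), top z 0.141), and the rotor hasn't turned. Picking the second short tube.

```bash
python3 -m handwheel '[-0.0006,0,0.035,0,0,0, 0,0,0.035,0,0,0, 0,0,0.03,0,0,0, 0,0,0.02,0,0,0, 0,0,0.013,0,0,0, 0,0,0.008,0,0,0, 0,0,0.0045,0,0,0, 0,0,0,0,0,0, 0,0,0,0,0,0]'
python3 -m handwheel '[0,0,0,0,0,0, 0,0,0,0,0,0, 0,0,0,0,0,0, 0,0,0,0,0,0, 0,0,0,0,0,0]' 1 40
python3 -m handwheel '[0,0,-0.005,0,0,0, 0,0,-0.015,0,0,0, 0,0,-0.02,0,0,0, 0,0,-0.03,0,0,0, 0,0,-0.03,0,0,0, 0,0,-0.03,0,0,0, 0,0,-0.02,0,0,0, 0,0,0,0,0,0, 0,0,0,0,0,0, 0,0,0,0,0,0]'
cat >> h.py <<'E'
def tube(x,y,z0,z1,n='s'):
    d=optics.get_image('side')[1];P=cloud('side',d)
    q=P[(abs(P[...,0]-x)<.015)&(abs(P[...,1]-y)<.025)&(P[...,2]>z0)&(P[...,2]<z1)]
    for a in np.arange(z0,z1,.01):
        w=q[abs(q[:,2]-a-.005)<.005]
        if len(w): print(a.round(3),len(w),w[:,0].min().round(4),w[:,0].max().round(4),np.median(w,0).round(4))
E
python3 -c "
from h import *
to(.4965,.3395,.20); p=ctrl.get_obs()['tool_pos']; tube(p[0],p[1],.14,.22)"
```

```text
t: 15.5
tool_pos: [0.5062, -0.1692, 0.0528]
tool_rot: [0.571, 3.087, -0.001]
contact_force: [0.7, 0.4, -0.4]
opening: 0.0507
t: 16.0
tool_pos: [0.5059, -0.1692, 0.0524]
tool_rot: [0.571, 3.088, -0.001]
contact_force: [-0.7, 0.0, 3.3]
opening: 0.0149
t: 17.0
tool_pos: [0.5044, -0.1684, 0.1998]
tool_rot: [-0.571, -3.086, -0.001]
contact_force: [0.3, 0.5, -0.0]
opening: 0.0148
t 17.0 pos [ 0.5044 -0.1684  0.1998] F [ 0.3  0.5 -0. ] open 0.0148
shift now-axes mm [1.890e+02 4.715e+02 4.000e-01]  target-axes [ 1.894e+02  4.714e+02 -2.000e-01] turn deg [ 0.   -0.17  0.04]
0.15 15 0.4986 0.5097 [ 0.5045 -0.1725  0.1578]
0.16 55 0.4974 0.51 [ 0.5049 -0.1726  0.1648]
0.17 42 0.498 0.5096 [ 0.5045 -0.173   0.176 ]
0.18 51 0.4974 0.5101 [ 0.5048 -0.1728  0.1847]
0.19 53 0.4976 0.5103 [ 0.5046 -0.1728  0.1945]
0.2 60 0.4979 0.5101 [ 0.5049 -0.1732  0.205 ]
0.21 27 0.4988 0.5103 [ 0.5057 -0.1728  0.2125]
```

```bash
python3 -m handwheel '[0.0126,0.0314,0,0,-0.15,0, 0.0126,0.0314,0,0,0,0, 0.0126,0.0314,0,0,0,0, 0.0126,0.0314,0,0,0,0, 0.0126,0.0314,0,0,0,0, 0.0126,0.0314,0,0,0,0, 0.0126,0.0314,0,0,0,0, 0.0126,0.0314,0,0,0,0, 0.0126,0.0314,0,0,0,0, 0.0126,0.0314,0,0,0,0, 0.0126,0.0314,0,0,0,0, 0.0126,0.0314,0,0,0,0, 0.0126,0.0314,0,0,0,0, 0.0126,0.0314,0,0,0,0, 0.0126,0.0314,0,0,0,0, 0,0,0,0,0,0, 0,0,0,0,0,0, 0,0,0,0,0,0]'
python3 -c "
from h import *
to(.496,.339,.145); p=ctrl.get_obs()['tool_pos']; tube(p[0],p[1],.15,.21)"
```

```text
t: 18.85
tool_pos: [0.497, 0.3376, 0.2]
tool_rot: [0.572, 3.088, -0.003]
contact_force: [-0.1, 0.2, 0.2]
opening: 0.0147
t 18.85 pos [0.497  0.3376 0.2   ] F [-0.1  0.2  0.2] open 0.0147
shift now-axes mm [ 1.5  1.1 55. ]  target-axes [ 1.4  1.  55. ] turn deg [-0.11  0.09  0.01]
0.15 8 0.4913 0.5009 [0.4973 0.3324 0.1576]
0.16 21 0.4914 0.5013 [0.4964 0.333  0.1654]
0.17 18 0.4897 0.5018 [0.4969 0.3328 0.176 ]
0.18 25 0.4902 0.5023 [0.4974 0.332  0.1852]
0.19 25 0.4908 0.5026 [0.4959 0.3337 0.1954]
0.2 23 0.4914 0.5029 [0.4983 0.3327 0.2052]
```

```bash
python3 -m handwheel '[0.0008,0.0006,0.02,0,0,0, 0,0,0.02,0,0,0, 0,0,0.01,0,0,0, 0,0,0.008,0,0,0, 0,0,0.006,0,0,0, 0,0,0.005,0,0,0, 0,0,0.005,0,0,0, 0,0,0.005,0,0,0, 0,0,0.005,0,0,0, 0,0,0.005,0,0,0, 0,0,0.004,0,0,0, 0,0,0.003,0,0,0, 0,0,0,0,0,0, 0,0,0,0,0,0, 0,0,0,0,0,0]'
python3 -m handwheel '[0,0,0.002,0,0,0, 0,0,0,0,0,0, 0,0,0,0,0,0, 0,0,0,0,0,0]'
```

```text
t: 20.4
tool_pos: [0.4972, 0.3394, 0.1054]
tool_rot: [0.571, 3.086, -0.0]
contact_force: [0.9, -0.2, 0.0]
opening: 0.0149
t: 20.8
tool_pos: [0.497, 0.3393, 0.1031]
tool_rot: [0.571, 3.087, -0.001]
contact_force: [-0.5, -0.8, 0.0]
opening: 0.0146
```

```bash
python3 -m handwheel '[0,0,0.002,0,0,0, 0,0,0.001,0,0,0, 0,0,0,0,0,0, 0,0,0,0,0,0]'
python3 -m handwheel '[0,0,0.001,0,0,0, 0,0,0,0,0,0, 0,0,0,0,0,0]'
python3 -m handwheel '[0,0,0.001,0,0,0, 0,0,0,0,0,0, 0,0,0,0,0,0]'
```

```text
t: 21.2
tool_pos: [0.497, 0.3393, 0.1001]
tool_rot: [0.571, 3.087, -0.001]
contact_force: [0.0, 0.3, -0.2]
opening: 0.015
t: 21.5
tool_pos: [0.4975, 0.3395, 0.1]
tool_rot: [0.571, 3.086, 0.0]
contact_force: [-0.4, 0.8, 5.4]
opening: 0.0143
t: 21.8
tool_pos: [0.498, 0.3399, 0.1]
tool_rot: [0.571, 3.085, 0.002]
contact_force: [-0.7, 0.1, 7.7]
opening: 0.0145
```

```bash
python3 -m handwheel '[0,0,0,0,0,0, 0,0,0,0,0,0, 0,0,0,0,0,0, 0,0,0,0,0,0, 0,0,-0.01,0,0,0, 0,0,-0.02,0,0,0, 0,0,-0.04,0,0,0, 0,0,-0.03,0,0,0, 0,0,0,0,0,0]' 0.6 40
python3 -m handwheel '[-0.0138,-0.0286,0,0,0,0, -0.0138,-0.0286,0,0,0,0, -0.0138,-0.0286,0,0,0,0, -0.0138,-0.0286,0,0,0,0, -0.0138,-0.0286,0,0,0,0, -0.0138,-0.0286,0,0,0,0, -0.0138,-0.0286,0,0,0,0, -0.0138,-0.0286,0,0,0,0, -0.0138,-0.0286,0,0,0,0, -0.0138,-0.0286,0,0,0,0, -0.0138,-0.0286,0,0,0,0, -0.0138,-0.0286,0,0,0,0, -0.0138,-0.0286,0,0,0,0, -0.0138,-0.0286,0,0,0,0, 0,0,0,0,0,0, 0,0,0,0,0,0, 0,0,0,0,0,0]' 0.4
python3 -c "
from h import *
to(.5355,-.103,.064); tube(.5355,-.103,.085,.12);tube(.497,.339,.12,.145)"
```

```text
t: 22.7
tool_pos: [0.4998, 0.341, 0.2055]
tool_rot: [0.569, 3.078, 0.01]
contact_force: [0.2, -0.0, 1.3]
opening: 0.0342
t: 24.4
tool_pos: [0.5338, -0.1028, 0.1985]
tool_rot: [0.57, 3.087, -0.0]
contact_force: [1.3, -0.5, -0.7]
opening: 0.0513
t 24.4 pos [ 0.5338 -0.1028  0.1985] F [ 1.3 -0.5 -0.7] open 0.0513
shift now-axes mm [ -1.4   0.4 134.5]  target-axes [ -1.7   0.4 134.5] turn deg [0.01 0.12 0.09]
0.085 30 0.5257 0.5449 [ 0.5363 -0.1112  0.0922]
0.095 65 0.5241 0.5452 [ 0.5358 -0.1119  0.0998]
0.105 123 0.5246 0.5453 [ 0.5354 -0.1084  0.1123]
0.115 35 0.525 0.5439 [ 0.5347 -0.1051  0.1154]
```

```bash
python3 -m handwheel '[-0.0013,0,0.035,0,0,0, 0,0,0.03,0,0,0, 0,0,0.03,0,0,0, 0,0,0.02,0,0,0, 0,0,0.01,0,0,0, 0,0,0.006,0,0,0, 0,0,0.0035,0,0,0, 0,0,0,0,0,0, 0,0,0,0,0,0]'
python3 -m handwheel '[0,0,0,0,0,0, 0,0,0,0,0,0, 0,0,0,0,0,0, 0,0,0,0,0,0, 0,0,0,0,0,0]' 1 40
python3 -m handwheel '[0,0,-0.005,0,0,0, 0,0,-0.015,0,0,0, 0,0,-0.02,0,0,0, 0,0,-0.03,0,0,0, 0,0,-0.03,0,0,0, 0,0,-0.03,0,0,0, 0,0,-0.02,0,0,0, 0,0,0,0,0,0, 0,0,0,0,0,0, 0,0,0,0,0,0]'
python3 -c "
from h import *
to(.572,.3715,.215); p=ctrl.get_obs()['tool_pos']; tube(p[0],p[1],.14,.22)"
```

```text
t: 25.4
tool_pos: [0.5363, -0.1044, 0.0653]
tool_rot: [0.57, 3.085, -0.001]
contact_force: [-0.4, 0.4, 0.1]
opening: 0.0511
t: 25.9
tool_pos: [0.5361, -0.1044, 0.065]
tool_rot: [0.571, 3.085, -0.001]
contact_force: [0.3, 1.1, 3.2]
opening: 0.0205
t: 26.9
tool_pos: [0.5341, -0.1037, 0.2123]
tool_rot: [-0.571, -3.089, 0.0]
contact_force: [-0.3, 0.9, -1.3]
opening: 0.0208
t 26.9 pos [ 0.5341 -0.1037  0.2123] F [-0.3  0.9 -1.3] open 0.0208
shift now-axes mm [134.6 457.3  -2.8]  target-axes [135.  457.2  -2.7] turn deg [-0.02 -0.03  0.04]
0.15 12 0.527 0.539 [ 0.5331 -0.1083  0.1577]
0.16 57 0.5256 0.5407 [ 0.5348 -0.1086  0.165 ]
0.17 52 0.526 0.541 [ 0.5337 -0.1088  0.175 ]
0.18 53 0.5253 0.54 [ 0.533  -0.1093  0.1856]
0.19 58 0.5253 0.5403 [ 0.5332 -0.1093  0.1949]
0.2 61 0.526 0.5406 [ 0.5336 -0.1092  0.2053]
0.21 62 0.5264 0.5409 [ 0.5346 -0.1092  0.2155]
```

```bash
python3 -m handwheel '[0.0096,0.0327,0,0,0,0, 0.0096,0.0327,0,0,0,0, 0.0096,0.0327,0,0,0,0, 0.0096,0.0327,0,0,0,0, 0.0096,0.0327,0,0,0,0, 0.0096,0.0327,0,0,0,0, 0.0096,0.0327,0,0,0,0, 0.0096,0.0327,0,0,0,0, 0.0096,0.0327,0,0,0,0, 0.0096,0.0327,0,0,0,0, 0.0096,0.0327,0,0,0,0, 0.0096,0.0327,0,0,0,0, 0.0096,0.0327,0,0,0,0, 0.0096,0.0327,0,0,0,0, 0,0,0,0,0,0, 0,0,0,0,0,0, 0,0,0,0,0,0]'
python3 - <<'E'
from h import *
to(.572,.372,.155); p=ctrl.get_obs()['tool_pos']; tube(p[0],p[1],.15,.22)
im,d=grab('side','s7')
a=cv2.resize(im[75:205,210:340],None,fx=4.6,fy=4.6,interpolation=cv2.INTER_CUBIC);cv2.imwrite('pics/s7c.png',a[:,:,::-1])
E
```

```text
t: 28.65
tool_pos: [0.573, 0.3705, 0.2126]
tool_rot: [0.572, 3.088, -0.003]
contact_force: [-0.1, -0.5, -0.2]
opening: 0.0207
t 28.65 pos [0.573  0.3705 0.2126] F [-0.1 -0.5 -0.2] open 0.0207
shift now-axes mm [ 1.6  1.2 57.6]  target-axes [ 1.5  1.  57.6] turn deg [-0.11  0.09  0.01]
0.15 9 0.5664 0.5784 [0.5736 0.3661 0.1569]
0.16 26 0.5664 0.5784 [0.5712 0.3651 0.1649]
0.17 20 0.5665 0.5784 [0.5736 0.3648 0.1752]
0.18 26 0.5665 0.5784 [0.5724 0.3644 0.1848]
0.19 23 0.5666 0.5784 [0.5736 0.3644 0.1946]
0.2 25 0.5666 0.5783 [0.5713 0.3638 0.2055]
0.21 27 0.5644 0.5783 [0.5713 0.366  0.2152]
```

View pics/s7c.png

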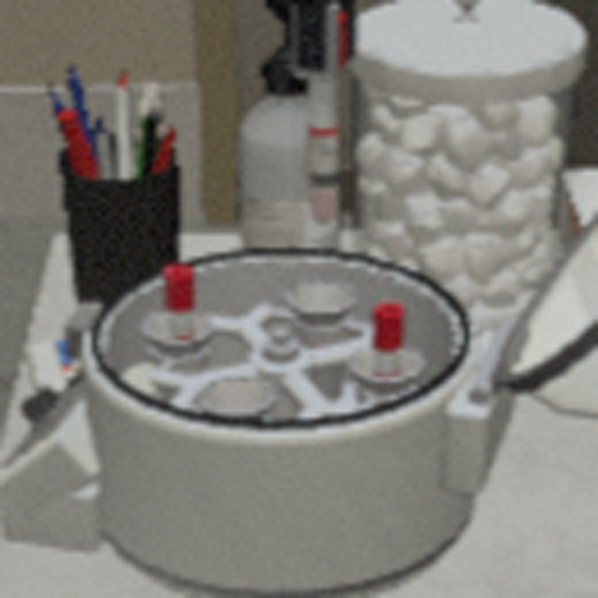

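Both short tubes stand upright across from each other (crop (389,325) and (180,288)). The long tube is above the back bucket, whose mouth is at (322,300). Lowering.

```bash
python3 -m handwheel '[0.001,0.001,0.02,0,0,0, 0,0,0.02,0,0,0, 0,0,0.01,0,0,0, 0,0,0.006,0,0,0, 0,0,0.005,0,0,0, 0,0,0.005,0,0,0, 0,0,0.005,0,0,0, 0,0,0.005,0,0,0, 0,0,0.005,0,0,0, 0,0,0.005,0,0,0, 0,0,0.004,0,0,0, 0,0,0,0,0,0, 0,0,0,0,0,0]'
python3 -m handwheel '[0,0,0.004,0,0,0, 0,0,0.002,0,0,0, 0,0,0,0,0,0, 0,0,0,0,0,0]'
```

```text
t: 30.05
tool_pos: [0.573, 0.3727, 0.1236]
tool_rot: [0.571, 3.087, -0.001]
contact_force: [0.3, -0.3, -0.3]
opening: 0.0209
t: 30.45
tool_pos: [0.573, 0.3727, 0.1176]
tool_rot: [0.571, 3.087, -0.001]
contact_force: [-1.3, 0.3, 0.4]
opening: 0.0207
```

```bash
python3 -m handwheel '[0,0,0.002,0,0,0, 0,0,0.002,0,0,0, 0,0,0,0,0,0, 0,0,0,0,0,0]'
python3 -m handwheel '[0,0,0.001,0,0,0, 0,0,0,0,0,0, 0,0,0,0,0,0]'
python3 -m handwheel '[0,0,0.001,0,0,0, 0,0,0,0,0,0, 0,0,0,0,0,0]'
```

```text
t: 30.85
tool_pos: [0.5729, 0.3727, 0.1135]
tool_rot: [0.571, 3.087, -0.001]
contact_force: [0.6, 0.2, -0.3]
opening: 0.0207
t: 31.15
tool_pos: [0.5731, 0.3727, 0.1127]
tool_rot: [0.571, 3.087, -0.001]
contact_force: [-0.8, 0.3, -0.7]
opening: 0.0208
t: 31.45
tool_pos: [0.5734, 0.3728, 0.1126]
tool_rot: [0.571, 3.086, -0.0]
contact_force: [-0.1, -0.7, 4.3]
opening: 0.0207
```

```bash
python3 -m handwheel '[0,0,0,0,0,0, 0,0,0,0,0,0, 0,0,0,0,0,0, 0,0,0,0,0,0, 0,0,-0.01,0,0,0, 0,0,-0.02,0,0,0, 0,0,-0.04,0,0,0, 0,0,-0.03,0,0,0, 0,0,0,0,0,0]' 0.55 40
python3 -m handwheel '[-0.0067,-0.0325,0,0,0,0, -0.0067,-0.0325,0,0,0,0, -0.0067,-0.0325,0,0,0,0, -0.0067,-0.0325,0,0,0,0, -0.0067,-0.0325,0,0,0,0, -0.0067,-0.0325,0,0,0,0, -0.0067,-0.0325,0,0,0,0, -0.0067,-0.0325,0,0,0,0, -0.0067,-0.0325,0,0,0,0, -0.0067,-0.0325,0,0,0,0, -0.0067,-0.0325,0,0,0,0, 0,0,0,0,0,0, 0,0,0,0,0,0, 0,0,0,0,0,0]' 0.4
python3 -c "
from h import *
to(.5165,.0145,.065); tube(.5165,.0145,.085,.12)"
```

```text
t: 32.35
tool_pos: [0.5757, 0.3744, 0.2199]
tool_rot: [0.569, 3.077, 0.01]
contact_force: [0.3, 0.4, 0.8]
opening: 0.0382
t: 33.75
tool_pos: [0.5138, 0.0134, 0.2119]
tool_rot: [0.57, 3.087, -0.0]
contact_force: [-0.6, 0.2, 0.4]
opening: 0.0514
t 33.75 pos [0.5138 0.0134 0.2119] F [-0.6  0.2  0.4] open 0.0514
shift now-axes mm [ -1.7   2.  146.9]  target-axes [ -2.1   2.  146.9] turn deg [0.01 0.14 0.09]
0.085 33 0.5068 0.5268 [0.5177 0.0078 0.0919]
0.095 49 0.507 0.5272 [0.5184 0.0057 0.1   ]
0.105 98 0.5059 0.5272 [0.5171 0.0092 0.1121]
0.115 17 0.5078 0.5256 [0.5154 0.0137 0.1155]
```

```bash
python3 -m handwheel '[-0.0018,0.002,0.035,0,0,0, 0,0,0.035,0,0,0, 0,0,0.03,0,0,0, 0,0,0.022,0,0,0, 0,0,0.013,0,0,0, 0,0,0.008,0,0,0, 0,0,0.004,0,0,0, 0,0,0,0,0,0, 0,0,0,0,0,0]'
python3 -m handwheel '[0,0,0,0,0,0, 0,0,0,0,0,0, 0,0,0,0,0,0, 0,0,0,0,0,0, 0,0,0,0,0,0]' 1 40
python3 -m handwheel '[0,0,-0.005,0,0,0, 0,0,-0.015,0,0,0, 0,0,-0.02,0,0,0, 0,0,-0.03,0,0,0, 0,0,-0.03,0,0,0, 0,0,-0.03,0,0,0, 0,0,-0.02,0,0,0, 0,0,0,0,0,0, 0,0,0,0,0,0, 0,0,0,0,0,0]'
python3 -c "
from h import *
to(.53,.2643,.215); p=ctrl.get_obs()['tool_pos']; tube(p[0],p[1],.14,.22)"
```

```text
t: 34.7
tool_pos: [0.5175, 0.0136, 0.0662]
tool_rot: [0.57, 3.085, -0.001]
contact_force: [0.5, -0.9, -0.2]
opening: 0.051
t: 35.2
tool_pos: [0.5173, 0.0137, 0.0659]
tool_rot: [0.571, 3.085, -0.001]
contact_force: [-0.2, 1.1, 4.2]
opening: 0.0208
t: 36.2
tool_pos: [0.5151, 0.0139, 0.2131]
tool_rot: [-0.571, -3.089, 0.002]
contact_force: [0.3, 0.2, -0.7]
opening: 0.021
t 36.2 pos [0.5151 0.0139 0.2131] F [ 0.3  0.2 -0.7] open 0.021
shift now-axes mm [ 75.6 239.2  -2.2]  target-axes [ 75.8 239.1  -1.9] turn deg [-0.06 -0.03  0.04]
0.15 13 0.5084 0.5206 [0.5139 0.0091 0.1577]
0.16 41 0.5067 0.5211 [0.5143 0.0089 0.1648]
0.17 46 0.5075 0.5215 [0.5147 0.0089 0.1749]
0.18 43 0.5067 0.5219 [0.5154 0.0092 0.1857]
0.19 51 0.5068 0.522 [0.5156 0.0089 0.1946]
0.2 45 0.5075 0.5212 [0.5145 0.0089 0.2053]
0.21 46 0.508 0.5216 [0.5151 0.0086 0.2152]
```

```bash
python3 -m handwheel '[0.0094,0.0299,0,0,0,0, 0.0094,0.0299,0,0,0,0, 0.0094,0.0299,0,0,0,0, 0.0094,0.0299,0,0,0,0, 0.0094,0.0299,0,0,0,0, 0.0094,0.0299,0,0,0,0, 0.0094,0.0299,0,0,0,0, 0.0094,0.0299,0,0,0,0, 0,0,0,0,0,0, 0,0,0,0,0,0, 0,0,0,0,0,0]'
python3 - <<'E'
from h import *
to(.53,.2643,.155); p=ctrl.get_obs()['tool_pos']; tube(p[0],p[1],.15,.22)
im,d=grab('side','s8')
a=cv2.resize(im[75:205,210:340],None,fx=4.6,fy=4.6,interpolation=cv2.INTER_CUBIC);cv2.imwrite('pics/s8c.png',a[:,:,::-1])
E
```

```text
t: 37.35
tool_pos: [0.5311, 0.2632, 0.2137]
tool_rot: [0.572, 3.088, -0.003]
contact_force: [0.2, 0.6, 0.1]
opening: 0.021
t 37.35 pos [0.5311 0.2632 0.2137] F [0.2 0.6 0.1] open 0.021
shift now-axes mm [ 1.5  0.7 58.7]  target-axes [ 1.4  0.6 58.7] turn deg [-0.1   0.09  0.01]
0.15 9 0.5247 0.5359 [0.5293 0.2585 0.1579]
0.16 28 0.5227 0.536 [0.5297 0.2585 0.1652]
0.17 28 0.5229 0.5364 [0.5299 0.2571 0.1748]
0.18 30 0.5234 0.5366 [0.5301 0.2575 0.1847]
0.19 28 0.5237 0.5369 [0.5304 0.2576 0.1948]
0.2 34 0.5241 0.5371 [0.5306 0.2578 0.2049]
0.21 31 0.5243 0.5374 [0.5311 0.2582 0.2148]
```

View pics/s8c.png

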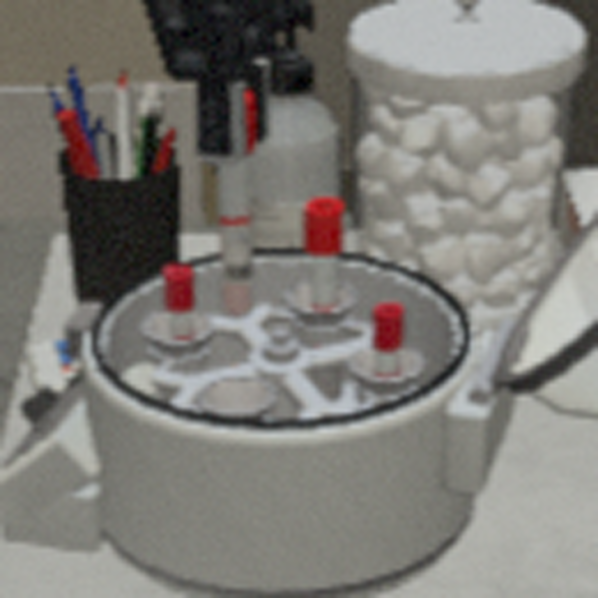

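The long tube is in the back bucket (cap (324,228)), the rotor hasn't turned, and the last tube is above the front bucket (mouth (239,397)). Lowering; I expect the floor at z≈0.1135.

```bash
python3 -m handwheel '[0.0008,0.0006,0.02,0,0,0, 0,0,0.02,0,0,0, 0,0,0.01,0,0,0, 0,0,0.006,0,0,0, 0,0,0.005,0,0,0, 0,0,0.005,0,0,0, 0,0,0.005,0,0,0, 0,0,0.005,0,0,0, 0,0,0.005,0,0,0, 0,0,0.005,0,0,0, 0,0,0.004,0,0,0, 0,0,0,0,0,0, 0,0,0,0,0,0]'
python3 -m handwheel '[0,0,0.004,0,0,0, 0,0,0.003,0,0,0, 0,0,0.002,0,0,0, 0,0,0,0,0,0, 0,0,0,0,0,0]'
python3 -m handwheel '[0,0,0.001,0,0,0, 0,0,0,0,0,0, 0,0,0,0,0,0]'
```

```text
t: 38.75
tool_pos: [0.5312, 0.2649, 0.1247]
tool_rot: [0.571, 3.087, -0.001]
contact_force: [1.1, 0.3, -0.5]
opening: 0.0207
t: 39.25
tool_pos: [0.5312, 0.2649, 0.1157]
tool_rot: [0.571, 3.087, -0.001]
contact_force: [0.1, -0.3, -0.7]
opening: 0.0207
t: 39.55
tool_pos: [0.5312, 0.2649, 0.1148]
tool_rot: [0.571, 3.087, -0.001]
contact_force: [0.3, 1.6, -0.3]
opening: 0.0207
```

```bash
python3 -m handwheel '[0,0,0.001,0,0,0, 0,0,0,0,0,0, 0,0,0,0,0,0]'
python3 -m handwheel '[0,0,0.001,0,0,0, 0,0,0,0,0,0, 0,0,0,0,0,0]'
python3 -m handwheel '[0,0,0.001,0,0,0, 0,0,0,0,0,0, 0,0,0,0,0,0]'
```

```text
t: 39.85
tool_pos: [0.5312, 0.2648, 0.1137]
tool_rot: [0.571, 3.087, -0.001]
contact_force: [-0.1, 0.3, -0.2]
opening: 0.0209
t: 40.15
tool_pos: [0.5316, 0.2649, 0.1135]
tool_rot: [0.571, 3.086, -0.001]
contact_force: [-0.1, -2.0, 4.3]
opening: 0.0207
t: 40.45
tool_pos: [0.5321, 0.265, 0.1135]
tool_rot: [0.57, 3.085, -0.0]
contact_force: [-0.6, -1.2, 8.0]
opening: 0.0208
```

Seated. Releasing, rising, and backing off over the table in front for a last look.

```bash
python3 -m handwheel '[0,0,0,0,0,0, 0,0,0,0,0,0, 0,0,0,0,0,0, 0,0,0,0,0,0, 0,0,-0.01,0,0,0, 0,0,-0.02,0,0,0, 0,0,-0.04,0,0,0, 0,0,-0.04,0,0,0, 0,0,-0.04,0,0,0, 0,0,0,0,0,0]' 0.55 40
python3 -m handwheel '[-0.01,-0.035,0,0,0,0, -0.01,-0.035,0,0,0,0, -0.01,-0.035,0,0,0,0, -0.01,-0.035,0,0,0,0, -0.01,-0.035,0,0,0,0, -0.01,-0.035,0,0,0,0, -0.01,-0.035,0,0,0,0, -0.01,-0.035,0,0,0,0, 0,0,0,0,0,0, 0,0,0,0,0,0, 0,0,0,0,0,0, 0,0,0,0,0,0]'
python3 - <<'E'
from h import *
to(.5,0,.2)
im,d=grab('side','s9');P=cloud('side',d); t0,dt=grab('top','t9')
for n,x,y in(('A',.605,.297),('B',.572,.372),('C',.497,.339),('D',.531,.2645)):
    q=P[(abs(P[...,0]-x)<.015)&(abs(P[...,1]-y)<.02)&(P[...,2]>.12)&(P[...,2]<.2)]
    print(n,len(q),'top z',np.percentile(q[:,2],97).round(4) if len(q) else '')
a=np.hstack([cv2.resize(im[75:335,200:370],None,fx=2.3,fy=2.3,interpolation=cv2.INTER_CUBIC),cv2.resize(t0[150:280,150:240],None,fx=4.6,fy=4.6,interpolation=cv2.INTER_CUBIC)]);print(a.shape);cv2.imwrite('pics/fin.png',a[:,:800,::-1])
E
```

```text
t: 41.45
tool_pos: [0.5341, 0.2662, 0.2711]
tool_rot: [0.569, 3.075, 0.01]
contact_force: [1.1, -0.5, 0.7]
opening: 0.0386
t: 42.65
tool_pos: [0.5055, -0.024, 0.2619]
tool_rot: [0.568, 3.087, -0.001]
contact_force: [0.1, 0.2, 0.5]
opening: 0.0383
t 42.65 pos [ 0.5055 -0.024   0.2619] F [0.1 0.2 0.5] open 0.0383
shift now-axes mm [13.8 20.5 61.9]  target-axes [13.7 20.5 61.9] turn deg [0.   0.14 0.14]
A 70 top z 0.1418
B 145 top z 0.163
C 30 top z 0.1416
D 165 top z 0.163
(598, 805, 3)
```

View pics/fin.png

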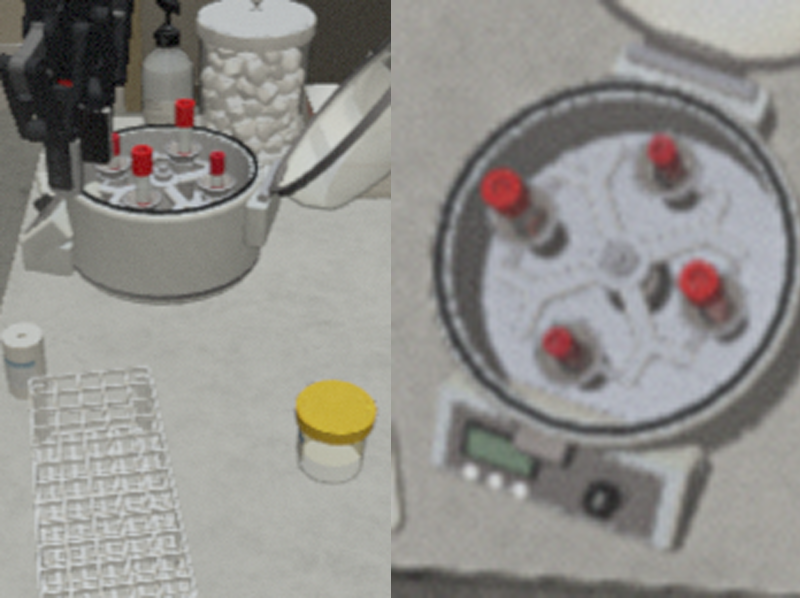

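All four tubes stand upright. In the right panel the long caps at (503,190) and (700,283) face each other, and so do the short caps at (663,153) and (560,345). The rack is empty and the roll and cup stand where they were. Handing in.

```bash
python3 -c "
from station import ctrl
print(ctrl.finish_job())"
```

```text
the job is handed in; nothing more can be done
None
```

The centrifuge is loaded and the job is handed in, at about 43 s on the robot's clock. The two short tubes face each other across the rotor, and so do the two long ones. Each tube was lowered until it touched the bucket floor (4–8 N) and then let go.

- **Seating:** cap tops measured 0.142 m (short) and 0.163 m (long). That is within about 1 mm of the expected heights for tubes right down on the floor.
- **Scene:** the last pictures show all four tubes cap up, the rotor not turned and the rack empty. The gauze roll and specimen cup look undisturbed, and the gripper is clear of everything.
- **Missed first grasp:** the fingers shut just above the first cap and touched nothing. The real fingertips stood about 28 mm above the reported TCP, so I lowered every grasp to allow for it.
- **Camera disagreement:** the top camera read the rack caps about 4 mm short in x compared with the side camera. I trusted the side camera, which matched the arm to 1–2 mm.
- **Picture budget:** I viewed 14 pictures, exactly the budget.

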